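# Sweep offcuts into a sample carton and hold a spring clip open over its back card

### The arm

A 7-joint arm with a two-finger parallel gripper is mounted at the origin on the work surface. World frame = base frame: x ahead of the robot, y to its left, z up, the work surface at z = 0. Lengths are in mm, angles in rad, forces in N, time in s.
With the tool pointing down it reaches from about 350 to 900 mm from the base axis. Payload 8.1 kg.
Tool frame: the origin (TCP) lies midway between the tips of the shut fingers; the grasp point (between the pads) lies 19 mm behind it; z points along the fingers, y is the direction in which the jaws open and shut (so a half turn about z gives the same grasp; the last joint's range is limited). The gripper opens to 92 mm and grips with 3 to 60 N. Pads are 19 mm wide; open, the fingers measure 130 mm over their backs; the gripper's body (75 mm by 190 mm) begins 47 mm behind the grasp point.
Start: joints at [-1.381, 0.434, 0.025, 1.573, -0.012, 1.134, -0.075], TCP at [180.424, 598.405, 226.742] pointing down, gripper open.
Joint ranges: [-2.62, 2.62], [-0.44, 2.09], [-1.27, 1.32], [0.08, 2.57], [-1.32, 4.46], [0.12, 2], [-2.74, 2.74]. Speed limits (rad/s): [2.22, 2.22, 3.01, 3.01, 3.14, 3.14, 3.14].

### API

Orientations are given as a unit quaternion [x, y, z, w].
In Python, from station import status, optics, order gives the robot as it stands.
- The arm moves only by the tool jog_arm, never from a script. Its argument "targets" is a list of rows, each an object of numbers: "x", "y", "z": the shift along the tool's x, y, z normalised to -1 to 1, where 1 is 300 mm; "spin": the turn about the tool's z normalised to -1 to 1, where 1 is 90 degrees. A call has 1 to 10 rows; each row is the pose to reach, as a shift and turn from the pose commanded when the call began, along the tool's axes at that moment; what a row does not reach only later rows make up. A row lasts 1/12 s, in which the tool goes at most 41.7 mm and 7.16 degrees, less where a joint would pass 70% of its speed; a pose out of reach is approached as far as the arm can. A call with a number of a shift or a turn outside -1 to 1 is refused whole. A call with a gripper value outside its range is refused whole. "hand" is the opening in per cent of the stroke, from 0 (shut) to 100 (fully open), set as the call begins (left out, the last holds). The fingers move at their own pace and stop on an object; "force" is the grip in N (left out, the last holds). Time passes only in rows, so rows that repeat a pose let the fingers close. It gives the time, the measured TCP pose, the force and the opening at its end, in the units of the state.
- status.sense(): the state, without advancing time (a new reading comes with each control period).
- optics.capture(name): name is "side" or "top" or "wrist"; returns a dict with "image" (420x560x3 uint8, blue, green, red), "mtx" (3x3 intrinsics, pixels), "R" (3x3) and "t" (3): a world point X has camera coordinates R X + t. Camera axes: x right, y down, z forward; pixel columns grow to the right and rows downward; lengths in mm; the calibration is good to about 2 mm. A picture is of the moment at which its call begins. There is no depth.
- order.hand_in(): hands the job in, once; it reports no verdict.
The state is a dict: "time_s": time; "joint_pos": joint angles; "joint_velocities": joint speeds; "effort": joint torques, N m; "tool_pos": TCP position; "tool_rot": TCP orientation; "ft_force": force on the tool from outside, world axes, zero at the start; "ft_torque": the same for the moment, N m; "grip_width": finger opening in mm.
Only numpy, scipy, OpenCV 4.12 (cv2) and the standard library are available. Lean on these libraries where they do the work, as an engineer would, in place of code of your own. Each camera call takes 0.05 s, during which the arm holds its last target. There are 200 camera calls.

### The job

With the hand pusher held in the gripper, sweep the three loose straw offcuts through the open front of the low carton until all of them lie wholly inside, then stand the pusher upright on the table outside the carton and let go of it. Next squeeze the handles of the standing spring clip until its jaws gape fully, lift it and lower it straight over the top edge of the carton's tall back card, near the middle of that edge, so that the edge stands a centimetre or two deep between the jaws without either jaw touching or biting it. Finish while still holding the clip squeezed open there, ready for a colleague to slip a ticket in; move the offcuts only with the pusher, and leave the other things on the table alone.

Things in the scene. Friction and masses are not known exactly. Their poses are not given: they have to be found in the camera images.
- carton: low open brown cardboard carton, fixed to the table, 112 (its x) x 184 (its y) mm, walls 3 mm thick; its -x side, facing the robot, is open down to the table (the floor is paper-thin, no step), its two side walls are 40 mm high and its +x side is one upright card 120 mm high. Origin: centre of its underside; the open front is at its x = -56 mm. z up.
- card_edge (a point): middle of the top edge of the carton's upright back card, 120 mm above the table, half-way through its 3 mm thickness; axes as the carton's (x across the card, away from the open front; y along the edge).
- offcut0_c (a point): centre of a loose offcut: a stub of four yellow straws stuck together two by two, a block 26 (its x) x 20 x 20 mm, about 20 g, lying on the table in front of the carton's open side; its centre is 10 mm up.
- offcut1_c (a point): centre of a loose offcut: a stub of four yellow straws stuck together two by two, a block 26 (its x) x 20 x 20 mm, about 20 g, lying on the table in front of the carton's open side; its centre is 10 mm up.
- offcut2_c (a point): centre of a loose offcut: a stub of four yellow straws stuck together two by two, a block 26 (its x) x 20 x 20 mm, about 20 g, lying on the table in front of the carton's open side; its centre is 10 mm up.
- pusher_grip (a point): grip point of the hand pusher, on its handle 82 mm above its underside. It is loose (160 g) and stands upright: a white block 30 (its x) x 140 (its y) x 50 (high) mm with a square wooden post 26 x 26 mm as handle on its middle, from 50 to 110 mm up. It pushes with either broad face. Axes: z up, y along the wide block.
- pusher: the same pusher, origin at the centre of its underside.
- clip_grip (a point): grip point of the loose black spring clip (110 g, like a big clothes peg, 94 mm high), midway between its two upright handles, 78 mm above the foot of its jaws. It stands jaws down, handles up. Handles 32 mm wide (its y), splayed at rest to 48 mm over their outsides at the top. Squeeze them along the clip's x axis, from above; clip axes as for clip_mouth.
- clip_mouth (a point): point midway between the jaws' tips, 5 mm above their foot (at rest 5 mm above the table) and 73 mm below clip_grip; axes of the clip: x the way the jaws open, y along the pivot, z up from jaws to handles.
- clip: the same clip, origin at the foot of its jaws, midway between them; pivot along its y, 45 mm up. Jaws 44 mm wide (y), 22 mm thick over both at the shut foot. Spring: about 3 N a side to start, 6 to 8 N at the end, where the handles meet a hard stop, flat and parallel, 24 mm over their outsides; a 25 to 35 N grip holds it firmly there. Let go, it snaps shut.
- clip_jaw_a (a joint): turn of the clip's jaw on its -x side, rad: 0 shut, 0.25 fully squeezed (hard stop; the jaw tips then gape about 22 mm, evenly to both sides).
- clip_jaw_b (a joint): turn of the clip's jaw on its +x side, rad: 0 shut, 0.25 fully squeezed open.
- box_a: bystander: slim upright white and green retail box 60 x 60 x 170 mm, origin under its centre.
- box_b: bystander: another such box.
- tape_roll: bystander: roll of clear tape lying flat, 90 mm across, 24 mm high, origin under its centre.
- mug: bystander: white mug, 76 mm across, 85 mm high, origin under its centre.
- stapler: bystander: black stapler 125 x 30 x 45 mm, origin under its centre.
- stamp: bystander: wooden hand stamp 45 x 30 x 48 mm, origin under its centre.
- label_pad: bystander: pad of blank labels 75 x 55 x 20 mm, origin under its centre.
- offcut0: the same offcut 0, origin under its centre.
- offcut1: the same offcut 1, origin under its centre.
- offcut2: the same offcut 2, origin under its centre.
Things that resemble listed ones, but are neither listed nor needed, are in the scene too. Leave any green or yellow look-alike of the clip alone.

How it is judged:
By the outcome, as a careful person would: the job done as asked, in the order asked, and still so for the second after the job is handed in, while the arm keeps its last pose, push and grip.
It also fails if it takes over 61 s, if anything falls off the work surface, if the arm or the gripper's body presses on something with over 40 N, if the wrist force passes 120 N, or if a joint passes its speed limit or range.

## Working session

There is one attempt and no reset: what is moved stays moved. The work goes in short steps, Python scripts to look and compute and a tool call to move; the robot and the scene stay as the last step left them, time stands still between calls to the robot, and variables do not carry over. Pictures are saved under pics/ and viewed, about 8 in all and at most 12, crops included, and the job is handed in when it is done.

Besides the shell and the picture viewer there is one more tool, called after "Call:" as name(argument=value, ...) on one line, values as JSON. jog_arm: Moves the arm, as the interface text tells. Scaled input: -1 to 1 covers 300 mm each way for a shift and 90 degrees each way for a turn. Its arguments: {"type":"object","properties":{"targets":{"type":"array"},"hand":{"type":"number"},"force":{"type":"number"}},"required":["targets"]}

```bash
mkdir -p pics; ls; python3 - <<'E'
from station import status, optics
import cv2,pickle
d={n:optics.capture(n) for n in("top","side","wrist")}
pickle.dump(d,open('cap0.pkl','wb'))
for n in("top","side"): cv2.imwrite(f'pics/{n}0.png',cv2.resize(d[n]['image'],(800,600),interpolation=cv2.INTER_CUBIC))
cv2.imwrite('pics/wrist0.png',d['wrist']['image'])
for n in d: print(n,d[n]['mtx'].tolist(),d[n]['R'].round(4).tolist(),d[n]['t'].round(1).tolist())
print(status.sense())
E
```

```text
pics
top [[426.0950339456667, 0.0, 284.63340855408353], [0.0, 426.0950339456667, 206.83006535206093], [0.0, 0.0, 1.0]] [[-0.0111, -0.9999, 0.0079], [-0.9962, 0.0103, -0.0864], [0.0863, -0.0088, -0.9962]] [18.8, 539.2, 1208.4]
side [[380.26213971362716, 0.0, 277.40271899428103], [0.0, 380.26213971362716, 208.92850443276913], [0.0, 0.0, 1.0]] [[-0.8556, -0.5175, 0.0108], [-0.3585, 0.5775, -0.7335], [0.3733, -0.6315, -0.6796]] [469.6, 252.6, 724.9]
wrist [[352.89827411182927, 0.0, 277.50065166409445], [0.0, 352.89827411182927, 213.63824156109658], [0.0, 0.0, 1.0]] [[0.2879, 0.9576, -0.0021], [0.9176, -0.2753, 0.2869], [0.2742, -0.0845, -0.958]] [-622.8, -37.7, 391.0]
{'time_s': 0.15, 'joint_pos': array([-1.38059827,  0.43508254,  0.02497503,  1.57387807, -0.01161933,
        1.13403166, -0.07506752]), 'joint_velocities': array([ 0.00043009, -0.00234627, -0.00059662, -0.00296912, -0.0021934 ,
       -0.00241936, -0.00216587]), 'effort': array([ 2.57913605e-03, -6.68262076e+01,  9.86506194e-01, -3.14699006e+01,
       -6.03976613e-02,  3.93699110e-02,  7.94113157e-05]), 'tool_pos': array([180.32026247, 598.00601915, 226.11696529]), 'tool_rot': array([ 1.45898899e-01,  9.89299306e-01, -6.25751874e-04, -4.30437418e-05]), 'ft_force': array([-0.27363564,  0.19775322,  0.04073784]), 'ft_torque': array([ 0.02575842, -0.00864425,  0.00218768]), 'grip_width': 91.79943199178285}
```

View pics/top0.png

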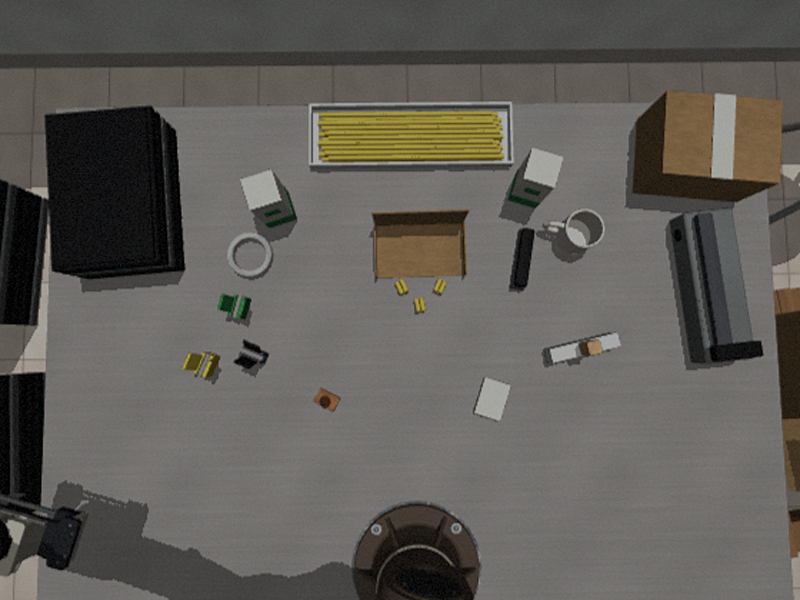

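View pics/side0.png

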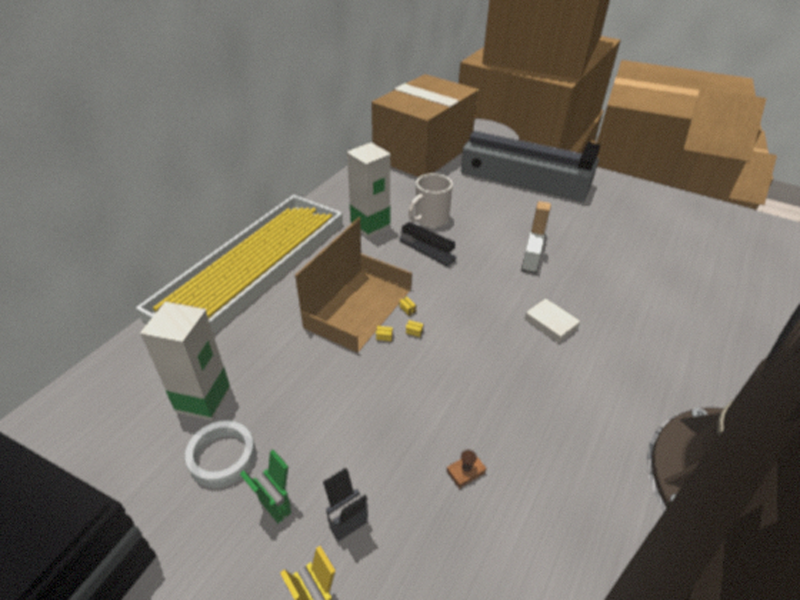

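Top view (800x600): the carton is at (420,245), with its back card at the top of the image. The offcuts are at (402,287), (440,286) and (420,305), and the pusher at (582,349). There are three clips: black (251,355), green (235,305) and yellow (202,363). The black one fits the description. I'll confirm it in an enlarged crop and measure from there.

```bash
cat > h.py <<'E'
import numpy as np,cv2
def ray(c,u,v,z):
    d=c['R'].T@np.linalg.inv(c['mtx'])@np.array([u,v,1.]); o=-c['R'].T@c['t']
    return o+d*(z-o[2])/d[2]
def proj(c,X):
    p=c['mtx']@(c['R']@np.array(X,float)+c['t']); return p[:2]/p[2]
def crop(c,u0,v0,w,h,s):
    im=c['image'][v0:v0+h,u0:u0+w]; o=cv2.resize(im,(w*s,h*s),interpolation=cv2.INTER_CUBIC)
    return cv2.convertScaleAbs(o,alpha=1.5)
def tri(c1,p1,c2,p2):
    P=lambda c:c['mtx']@np.c_[c['R'],c['t']]
    X=cv2.triangulatePoints(P(c1),P(c2),np.array(p1,float),np.array(p2,float));return (X[:3]/X[3]).ravel()
E
python3 - <<'E'
import pickle,cv2,numpy as np
from h import *
d=pickle.load(open('cap0.pkl','rb'));t=d['top']
a=crop(t,125,200,80,75,5)   # clips 400x375
b=crop(t,370,220,80,45,5)   # pusher 400x225
c=crop(t,250,140,80,85,5) # carton 400x425
e=crop(d['side'],170,305,100,115,4) # 
L=np.vstack([a,b]); R=np.vstack([c,np.zeros((175,400,3),np.uint8)])
s=crop(d['side'],215,325,57,25,7); R[425:600,:399]=s[:,:399]
cv2.imwrite('pics/crop1.png',np.hstack([L,R]))
E
```

```text
(no output)
```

View pics/crop1.png

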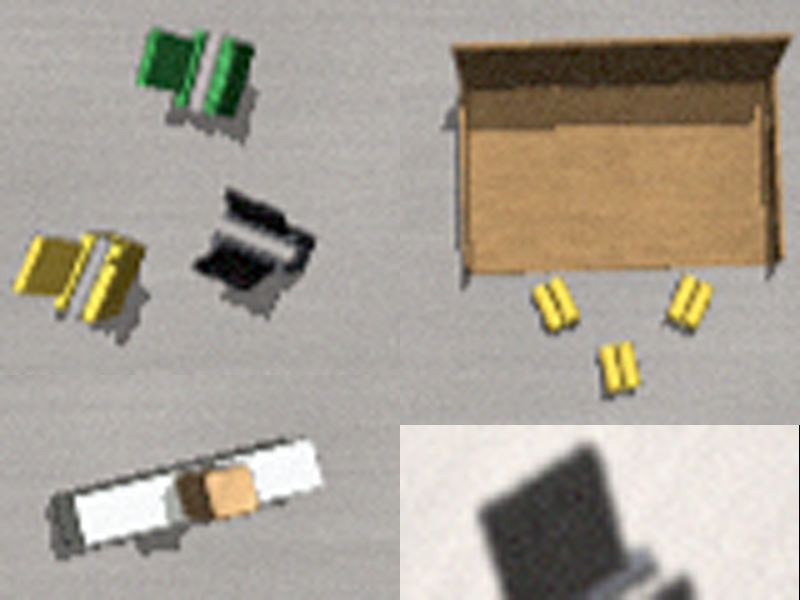

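```bash
python3 - <<'E'
import pickle
from h import *
t=pickle.load(open('cap0.pkl','rb'))['top']
def q(x,y,u0,v0,z): return ray(t,(x+.5)/5-.5+u0,(y+.5)/5-.5+v0,z).round(1)
C=lambda x,y,z:q(x-400,y,250,140,z)
print('card',C(453,46,120),C(791,37,120),'front floor',C(472,272,0),C(768,266,0))
for p in [(556,304),(690,303),(620,367)]: print('off',C(*p,15))
P=lambda x,y,z:q(x,y-375,370,220,z)
print('post',[P(*p,110) for p in[(205,471),(250,466),(257,511),(212,518)]],P(231,491,110))
print('block',[P(*p,50) for p in[(74,497),(310,440),(323,485),(87,545)]])
K=lambda x,y,z:q(x,y,125,200,z)
for p in [(228,190),(281,217),(195,265),(240,288),(313,235),(255,240)]: print('clip',p,K(*p,94),K(*p,45))
# orientation of offcuts via yellow mask
im=cv2.cvtColor(t['image'],cv2.COLOR_BGR2HSV)
m=cv2.inRange(im,(20,100,80),(35,255,255)); m[:190]=0;m[225:]=0;m[:,:270]=0;m[:,330:]=0
n,l,s,c=cv2.connectedComponentsWithStats(m)
for i in range(1,n):
  if s[i,4]>20:
    pts=np.argwhere(l==i)[:,::-1]; w=np.array([ray(t,*p,12)[:2] for p in pts])
    e,v=np.linalg.eigh(np.cov(w.T)); print(s[i,4],w.mean(0).round(1),np.degrees(np.arctan2(v[1,1],v[0,1])),np.sqrt(e))
E
```

```text
card [688.5  77.9 120. ] [ 691.8 -104.4  120. ] front floor [580.   73.3   0. ] [ 581.8 -101.7    0. ]
off [559.   23.9  15. ]
off [558.8 -54.2  15. ]
off [521.8 -12.9  15. ]
post [array([ 442.5, -322.2,  110. ]), array([ 444.9, -346.5,  110. ]), array([ 420.9, -349.3,  110. ]), array([ 417.4, -325.1,  110. ])] [ 431.7 -335.8  110. ]
block [array([ 429.2, -266.1,   50. ]), array([ 459.8, -400.5,   50. ]), array([ 434.4, -406.8,   50. ]), array([ 402.3, -272.6,   50. ])]
clip (228, 190) [453.  323.7  94. ] [453.9 336.4  45. ]
clip (281, 217) [438.2 295.   94. ] [438.4 306.4  45. ]
clip (195, 265) [412.9 340.9  94. ] [412.  354.4  45. ]
clip (240, 288) [400.3 316.6  94. ] [398.9 329.   45. ]
clip (313, 235) [428.3 277.6  94. ] [428.1 288.4  45. ]
clip (255, 240) [425.9 308.8  94. ] [425.6 320.9  45. ]
61 [559.6  24.1] -155.86340362764957 [5.65113583 7.80414877]
62 [560.1 -54.4] 156.31927177752104 [5.47229779 8.0586998 ]
64 [522.2 -12.7] -169.49197669871702 [5.82884335 7.90744076]
```

Carton: front at x≈580, y centre ≈ -13.5, yaw ≈ 1°. The offcuts span y from -67 to +37, which fits within the pusher's 140 mm width. Pusher: (431.5,-336), yaw ≈ 13°. The enlarged crop shows the one black clip (crop pixel 255,240), next to its green and yellow look-alikes. On the way to the pusher I'll fly over the clip and take a wrist picture.

Call:
jog_arm(targets=[{"x":-0.98,"y":-0.7,"spin":0.667},{"x":-0.98,"y":-0.7,"spin":0.667},{"x":-0.98,"y":-0.7,"spin":0.667},{"x":-0.98,"y":-0.7,"spin":0.667},{"x":-0.98,"y":-0.7,"spin":0.667},{"x":-0.98,"y":-0.7,"spin":0.667},{"x":-0.98,"y":-0.7,"spin":0.667},{"x":-0.98,"y":-0.7,"spin":0.667},{"x":-0.98,"y":-0.7,"spin":0.667},{"x":-0.98,"y":-0.7,"spin":0.667}], hand=100, force=40)

```text
invalid input at $.targets[0]: expected keys x, y, z, spin
```

Call:
jog_arm(targets=[{"x":-0.98,"y":-0.7,"z":0,"spin":0.667},{"x":-0.98,"y":-0.7,"z":0,"spin":0.667},{"x":-0.98,"y":-0.7,"z":0,"spin":0.667},{"x":-0.98,"y":-0.7,"z":0,"spin":0.667},{"x":-0.98,"y":-0.7,"z":0,"spin":0.667},{"x":-0.98,"y":-0.7,"z":0,"spin":0.667},{"x":-0.98,"y":-0.7,"z":0,"spin":0.667},{"x":-0.98,"y":-0.7,"z":0,"spin":0.667},{"x":-0.98,"y":-0.7,"z":0,"spin":0.667},{"x":-0.98,"y":-0.7,"z":0,"spin":0.667}], hand=100, force=40)

```text
time_s: 0.98
tool_pos: [405.3, 306.3, 227.1]
tool_rot: [0.626, 0.78, -0.0, 0.001]
ft_force: [-0.5, 0.4, -0.3]
grip_width: 91.8
```

```bash
cat >> h.py <<'E'
def goto(s,X,jaw):
    """rows for a world TCP goal X and jaw direction (deg, mod 180)"""
    from scipy.spatial.transform import Rotation as R_
    R=R_.from_quat(s['tool_rot']).as_matrix(); d=R.T@(np.array(X)-s['tool_pos'])
    a=np.degrees(np.arctan2(R[1,1],R[0,1])); e=(jaw-a+90)%180-90
    return 'xyz',(d/300).round(4),'spin',round(-e/90,4),'jaw now',round(a,2)
E
python3 - <<'E'
from station import status, optics
import pickle
from h import *
w=optics.capture('wrist');pickle.dump(w,open('w1.pkl','wb'));cv2.imwrite('pics/w1.png',cv2.convertScaleAbs(w['image'],alpha=1.5))
s=status.sense();print(s['time_s'],s['tool_pos'],s['joint_pos'].round(2));print(goto(s,[431.5,-336,120],13.1), goto(s,[450,0,227],13.1))
E
```

```text
1.0333 [403.27987174 309.34397657 226.8734427 ] [-1.05  0.25  0.36  1.88 -0.1   1.04 -0.43]
('xyz', array([-2.1182, -0.3854,  0.3577]), 'spin', np.float64(-0.0032), 'jaw now', np.float64(12.81)) ('xyz', array([-1.04e+00, -7.68e-02,  4.00e-04]), 'spin', np.float64(-0.0032), 'jaw now', np.float64(12.81))
```

View pics/w1.png

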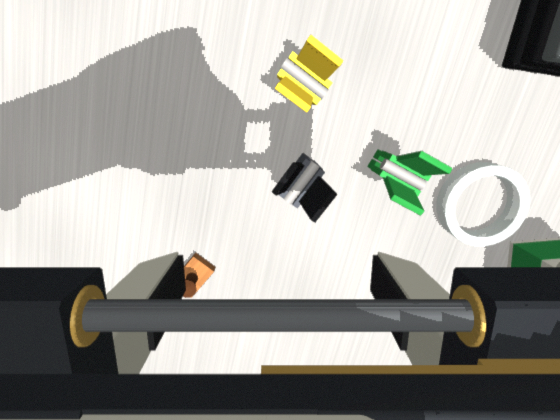

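The wrist view shows the black clip at (305,185), between the yellow one (310,75) and the green one (410,180). On to the pusher.

Call:
jog_arm(targets=[{"x":-1,"y":-0.1,"z":0,"spin":0},{"x":-1,"y":-0.1,"z":0,"spin":0},{"x":-1,"y":-0.1,"z":0,"spin":0},{"x":-1,"y":-0.1,"z":0,"spin":0},{"x":-1,"y":-0.1,"z":0,"spin":0},{"x":-1,"y":-0.1,"z":0,"spin":0},{"x":-1,"y":-0.1,"z":0,"spin":0},{"x":-1,"y":-0.1,"z":0,"spin":0}])

```text
time_s: 1.7
tool_pos: [440.6, 8.2, 227.1]
tool_rot: [0.623, 0.782, -0.0, 0.001]
ft_force: [-0.3, 0.0, 0.2]
grip_width: 91.8
```

Call:
jog_arm(targets=[{"x":-1,"y":-0.28,"z":0.1,"spin":0},{"x":-1,"y":-0.28,"z":0.1,"spin":0},{"x":-1,"y":-0.28,"z":0.1,"spin":0},{"x":-1,"y":-0.28,"z":0.1,"spin":0},{"x":-1,"y":-0.28,"z":0.1,"spin":0},{"x":-1,"y":-0.28,"z":0.1,"spin":0},{"x":-1,"y":-0.28,"z":0.1,"spin":0},{"x":-1,"y":-0.28,"z":0.1,"spin":0},{"x":-1,"y":-0.28,"z":0.1,"spin":0}])

```text
time_s: 2.45
tool_pos: [426.4, -302.2, 196.4]
tool_rot: [0.623, 0.782, -0.001, 0.001]
ft_force: [-0.4, 1.1, 0.3]
grip_width: 91.5
```

```bash
python3 - <<'E'
from station import status, optics
import pickle
from h import *
w=optics.capture('wrist');pickle.dump(w,open('w2.pkl','wb'))
s=status.sense();print(s['time_s'],s['tool_pos'],s['joint_pos'].round(2));print(goto(s,[431.5,-336,65],13.1))
hsv=cv2.cvtColor(w['image'],cv2.COLOR_BGR2HSV)
p=proj(w,[431.5,-336,110]);print(p,[proj(w,[431.5+a,-336+b,50]).round() for a,b in((28,-72),(-28,72))])
cv2.imwrite('pics/w2.png',w['image'])
E
```

```text
2.5 [ 426.894238   -299.40714388  196.26683335] [-0.03  0.34  0.71  1.91 -0.26  0.99  1.02]
('xyz', array([-0.122 , -0.0121,  0.4376]), 'spin', np.float64(-0.0005), 'jaw now', np.float64(13.05))
[273.83757889 260.05876212] [array([286., 306.]), array([261., 148.])]
```

View pics/w2.png

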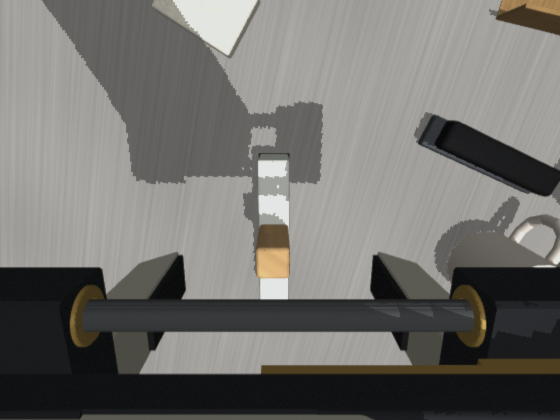

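The post top is at (274,262), as predicted by the projection, and the block is aligned with the tool. Descending and gripping.

Call:
jog_arm(targets=[{"x":-0.122,"y":-0.012,"z":0.1,"spin":0},{"x":-0.122,"y":-0.012,"z":0.2,"spin":0},{"x":-0.122,"y":-0.012,"z":0.3,"spin":0},{"x":-0.122,"y":-0.012,"z":0.4,"spin":0},{"x":-0.122,"y":-0.012,"z":0.443,"spin":0},{"x":-0.122,"y":-0.012,"z":0.443,"spin":0},{"x":-0.122,"y":-0.012,"z":0.443,"spin":0}])

```text
time_s: 3.08
tool_pos: [432.6, -332.3, 63.5]
tool_rot: [0.62, 0.784, 0.0, -0.001]
ft_force: [-0.3, -0.1, 0.2]
grip_width: 91.8
```

Call:
jog_arm(targets=[{"x":0,"y":0,"z":0,"spin":0},{"x":0,"y":0,"z":0,"spin":0},{"x":0,"y":0,"z":0,"spin":0},{"x":0,"y":0,"z":0,"spin":0},{"x":0,"y":0,"z":0,"spin":0},{"x":0,"y":0,"z":0,"spin":0},{"x":0,"y":0,"z":0,"spin":0},{"x":0,"y":0,"z":0,"spin":0},{"x":0,"y":0,"z":0,"spin":0},{"x":0,"y":0,"z":0,"spin":0}], hand=0, force=45)

```text
time_s: 3.92
tool_pos: [432.0, -334.2, 63.8]
tool_rot: [0.621, 0.784, -0.0, -0.0]
ft_force: [-0.7, 0.4, 0.2]
grip_width: 29.7
```

```bash
python3 - <<'E'
from station import status
from h import *
s=status.sense();print(s['time_s'],s['tool_pos'],s['ft_force'],s['grip_width']);print(goto(s,[465,-14,66],1))
E
```

```text
3.9167 [ 431.95136463 -334.19693332   63.77617811] [-0.6723601   0.41974195  0.22007414] 29.7126948302911
('xyz', array([ 1.0141,  0.3507, -0.0074]), 'spin', np.float64(0.1354), 'jaw now', np.float64(13.18))
```

Call:
jog_arm(targets=[{"x":0,"y":0,"z":0,"spin":0},{"x":0,"y":0,"z":0,"spin":0},{"x":0,"y":0,"z":0,"spin":0},{"x":0,"y":0,"z":-0.08,"spin":0},{"x":0,"y":0,"z":-0.15,"spin":0},{"x":0,"y":0,"z":-0.15,"spin":0}])

```text
time_s: 4.42
tool_pos: [433.3, -335.7, 111.9]
tool_rot: [0.621, 0.783, 0.0, 0.002]
ft_force: [0.6, -1.3, -1.7]
grip_width: 26.2
```

Call:
jog_arm(targets=[{"x":0.1,"y":0.035,"z":0,"spin":0.02},{"x":0.2,"y":0.07,"z":0,"spin":0.04},{"x":0.3,"y":0.1,"z":0,"spin":0.06},{"x":0.4,"y":0.14,"z":0,"spin":0.08},{"x":0.52,"y":0.18,"z":0,"spin":0.1},{"x":0.64,"y":0.22,"z":0,"spin":0.13},{"x":0.76,"y":0.26,"z":0,"spin":0.135},{"x":0.86,"y":0.3,"z":0,"spin":0.135},{"x":0.96,"y":0.33,"z":0,"spin":0.135},{"x":1,"y":0.35,"z":0,"spin":0.135}])

```text
time_s: 5.25
tool_pos: [465.2, -13.3, 108.0]
tool_rot: [0.699, 0.715, 0.0, -0.001]
ft_force: [-0.3, -0.2, -2.6]
grip_width: 26.0
```

```bash
python3 - <<'E'
from station import status,optics
from h import *
t=optics.capture('top')
s=status.sense();print(s['time_s'],s['tool_pos'],s['ft_force'],s['grip_width']);print(goto(s,[468,-14,65],1))
im=t['image'][170:260,230:340]
cv2.imwrite('pics/t2.png',cv2.convertScaleAbs(cv2.resize(im,None,fx=5,fy=5,interpolation=2),alpha=1.5))
E
```

```text
5.3 [466.10435917 -12.25531323 108.02629652] [ 1.3720948   3.05199169 -2.53962654] 26.13794074399027
('xyz', array([-0.0062,  0.0063,  0.1434]), 'spin', np.float64(0.0047), 'jaw now', np.float64(1.42))
```

View pics/t2.png

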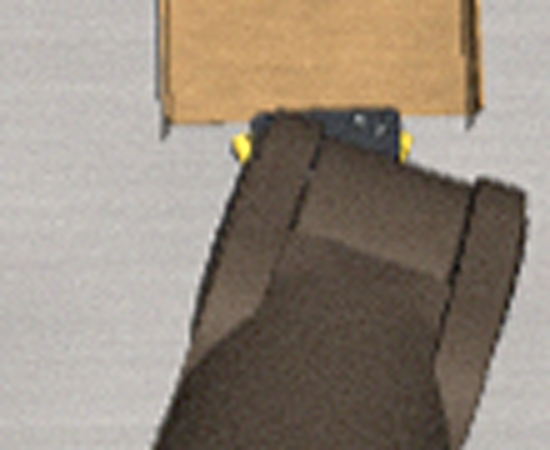

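The top view shows offcuts 0 and 1 either side of the gripper; the arm hides the pusher. The grip holds (26 mm, weight felt). Lowering and sweeping.

Call:
jog_arm(targets=[{"x":-0.006,"y":0.006,"z":0.06,"spin":0.005},{"x":-0.006,"y":0.006,"z":0.11,"spin":0.005},{"x":-0.006,"y":0.006,"z":0.135,"spin":0.005},{"x":-0.006,"y":0.006,"z":0.143,"spin":0.005},{"x":-0.006,"y":0.006,"z":0.143,"spin":0.005},{"x":-0.006,"y":0.006,"z":0.143,"spin":0.005}])

```text
time_s: 5.8
tool_pos: [467.8, -20.3, 66.2]
tool_rot: [0.704, 0.71, 0.0, 0.0]
ft_force: [0.1, 0.1, -1.9]
grip_width: 26.1
```

Call:
jog_arm(targets=[{"x":0,"y":0.03,"z":0,"spin":0},{"x":0,"y":0.06,"z":0,"spin":0},{"x":0,"y":0.09,"z":0,"spin":0},{"x":0,"y":0.12,"z":0,"spin":0},{"x":0,"y":0.15,"z":0,"spin":0},{"x":0,"y":0.18,"z":0,"spin":0},{"x":0,"y":0.21,"z":0,"spin":0}])

```text
time_s: 6.38
tool_pos: [531.7, -19.2, 65.9]
tool_rot: [0.703, 0.711, -0.0, 0.0]
ft_force: [-0.8, -0.6, -0.7]
grip_width: 25.5
```

Call:
jog_arm(targets=[{"x":0,"y":0.03,"z":0,"spin":0},{"x":0,"y":0.06,"z":0,"spin":0},{"x":0,"y":0.09,"z":0,"spin":0},{"x":0,"y":0.12,"z":0,"spin":0},{"x":0,"y":0.15,"z":0,"spin":0},{"x":0,"y":0.18,"z":0,"spin":0},{"x":0,"y":0.2,"z":0,"spin":0},{"x":0,"y":0.215,"z":0,"spin":0},{"x":0,"y":0.215,"z":0,"spin":0}])

```text
time_s: 7.13
tool_pos: [596.1, -18.6, 65.9]
tool_rot: [0.703, 0.711, 0.0, 0.0]
ft_force: [-0.2, -0.4, -2.7]
grip_width: 26.0
```

```bash
python3 - <<'E'
from station import status,optics
from h import *
t=optics.capture('side')
s=status.sense();print(s['time_s'],s['tool_pos'],s['ft_force'],s['grip_width']);print(goto(s,[468,-14,65],1))
im=t['image'][130:260,190:320]
cv2.imwrite('pics/s2.png',cv2.convertScaleAbs(cv2.resize(im,None,fx=4.5,fy=4.5,interpolation=2),alpha=1.5))
E
```

```text
7.1833 [595.44715072 -18.67166834  65.85846851] [-0.17371664 -0.44806411 -1.30695546] 25.568737646965204
('xyz', array([ 0.0199, -0.4246,  0.0028]), 'spin', np.float64(-0.0046), 'jaw now', np.float64(0.59))
```

View pics/s2.png

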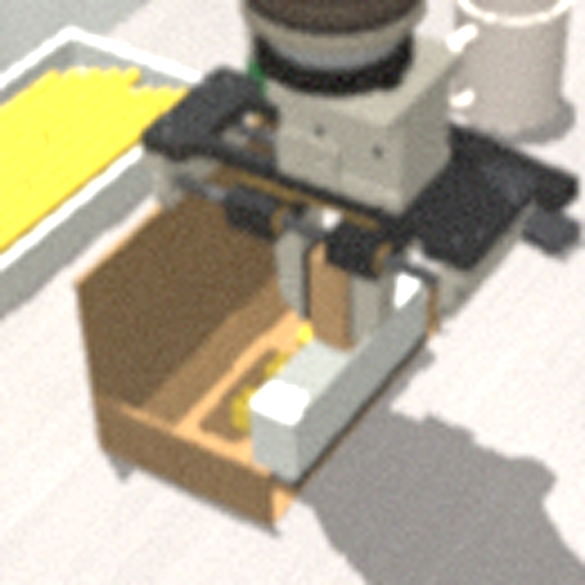

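The side view shows all three offcuts against the pusher's face, inside the carton. Withdrawing now, then standing the pusher at x≈445.

Call:
jog_arm(targets=[{"x":0,"y":-0.04,"z":0,"spin":0},{"x":0,"y":-0.1,"z":0,"spin":0},{"x":0,"y":-0.17,"z":0,"spin":0},{"x":0,"y":-0.24,"z":0,"spin":0},{"x":0,"y":-0.31,"z":0,"spin":0},{"x":0,"y":-0.38,"z":0,"spin":0},{"x":0,"y":-0.44,"z":0,"spin":0},{"x":0,"y":-0.48,"z":0,"spin":0},{"x":0,"y":-0.5,"z":0,"spin":0},{"x":0,"y":-0.5,"z":0,"spin":0}])

```text
time_s: 8.02
tool_pos: [443.7, -20.0, 66.0]
tool_rot: [0.704, 0.711, 0.0, -0.001]
ft_force: [0.4, -0.3, -1.9]
grip_width: 25.8
```

Call:
jog_arm(targets=[{"x":0,"y":0,"z":0.003,"spin":0},{"x":0,"y":0,"z":0.005,"spin":0},{"x":0,"y":0,"z":0.006,"spin":0},{"x":0,"y":0,"z":0.007,"spin":0},{"x":0,"y":0,"z":0.007,"spin":0},{"x":0,"y":0,"z":0.007,"spin":0}])

```text
time_s: 8.52
tool_pos: [445.4, -20.2, 63.7]
tool_rot: [0.703, 0.711, -0.0, 0.0]
ft_force: [1.0, 0.6, -1.9]
grip_width: 26.0
```

Call:
jog_arm(targets=[{"x":0,"y":0,"z":0.002,"spin":0},{"x":0,"y":0,"z":0.003,"spin":0},{"x":0,"y":0,"z":0.003,"spin":0},{"x":0,"y":0,"z":0.003,"spin":0}])

```text
time_s: 8.85
tool_pos: [445.3, -20.2, 63.4]
tool_rot: [0.704, 0.711, 0.0, -0.0]
ft_force: [-3.2, 1.0, 9.0]
grip_width: 25.6
```

It has landed (contact force rose). Release and lift straight up.

Call:
jog_arm(targets=[{"x":0,"y":0,"z":0,"spin":0},{"x":0,"y":0,"z":0,"spin":0},{"x":0,"y":0,"z":0,"spin":0},{"x":0,"y":0,"z":0,"spin":0},{"x":0,"y":0,"z":0,"spin":0},{"x":0,"y":0,"z":0,"spin":0},{"x":0,"y":0,"z":0,"spin":0},{"x":0,"y":0,"z":0,"spin":0}], hand=100)

```text
time_s: 9.52
tool_pos: [445.1, -20.1, 62.9]
tool_rot: [0.703, 0.711, -0.0, -0.0]
ft_force: [0.5, -0.6, -0.3]
grip_width: 74.4
```

Call:
jog_arm(targets=[{"x":0,"y":0,"z":-0.08,"spin":0},{"x":0,"y":0,"z":-0.2,"spin":0},{"x":0,"y":0,"z":-0.33,"spin":0},{"x":0,"y":0,"z":-0.46,"spin":0},{"x":0,"y":0,"z":-0.55,"spin":0},{"x":0,"y":0,"z":-0.55,"spin":0}])

```text
time_s: 10.02
tool_pos: [448.0, -20.5, 232.6]
tool_rot: [0.704, 0.711, 0.004, 0.002]
ft_force: [1.8, -0.1, -0.3]
grip_width: 91.7
```

```bash
python3 - <<'E'
from station import status,optics
from h import *
s=status.sense();print(s['time_s'],s['tool_pos'],s['ft_force'],s['grip_width']);print(goto(s,[424,225,228],s and -24), goto(s,[424,225,228],66))
E
```

```text
10.0167 [447.96228853 -20.5190763  232.63400419] [ 1.79832419 -0.06536899 -0.25602411] 91.65309819071543
('xyz', array([ 0.8191, -0.072 ,  0.0168]), 'spin', np.float64(0.2729), 'jaw now', np.float64(0.56)) ('xyz', array([ 0.8191, -0.072 ,  0.0168]), 'spin', np.float64(-0.7271), 'jaw now', np.float64(0.56))
```

Call:
jog_arm(targets=[{"x":0.12,"y":-0.01,"z":0,"spin":0},{"x":0.25,"y":-0.02,"z":0,"spin":0},{"x":0.38,"y":-0.04,"z":0,"spin":0},{"x":0.51,"y":-0.05,"z":0,"spin":0},{"x":0.64,"y":-0.06,"z":0.05,"spin":0},{"x":0.77,"y":-0.08,"z":0.1,"spin":0},{"x":0.88,"y":-0.08,"z":0.1,"spin":0},{"x":0.92,"y":-0.08,"z":0.1,"spin":0},{"x":0.92,"y":-0.08,"z":0.1,"spin":0},{"x":0.92,"y":-0.08,"z":0.1,"spin":0}])

```text
time_s: 10.85
tool_pos: [418.3, 255.3, 197.6]
tool_rot: [0.703, 0.711, -0.0, 0.0]
ft_force: [-0.8, -0.5, -0.1]
grip_width: 91.7
```

```bash
python3 - <<'E'
from station import status,optics
import pickle
from h import *
d={n:optics.capture(n) for n in('wrist','top','side')}
pickle.dump(d,open('cap3.pkl','wb'))
s=status.sense();print(s['time_s'],s['tool_pos'],s['grip_width'])
w=crop(d['wrist'],180,80,200,160,4)
# composite: wrist left(clip) ; top carton, side carton
A=crop(d['top'],250,140,80,100,3); B=crop(d['side'],190,150,120,110,3)
out=np.zeros((600,800,3),np.uint8); w=crop(d['wrist'],200,60,180,200,3)
p=proj(d['wrist'],[424,318,90]);print(p)
u,v=int(p[0])-65,max(0,int(p[1])-75); print(u,v)
w=crop(d['wrist'],u,v,130,150,4); out[:w.shape[0],:w.shape[1]]=w[:600]
out[:300,530:770]=A; b=cv2.resize(B,(270,248)); out[310:558,530:800]=b
cv2.imwrite('pics/c3.png',out)
E
```

```text
11.0 [418.6727849  253.88444385 198.10370553] 91.62239445832341
[285.48465521 126.73391741]
220 51
```

View pics/c3.png

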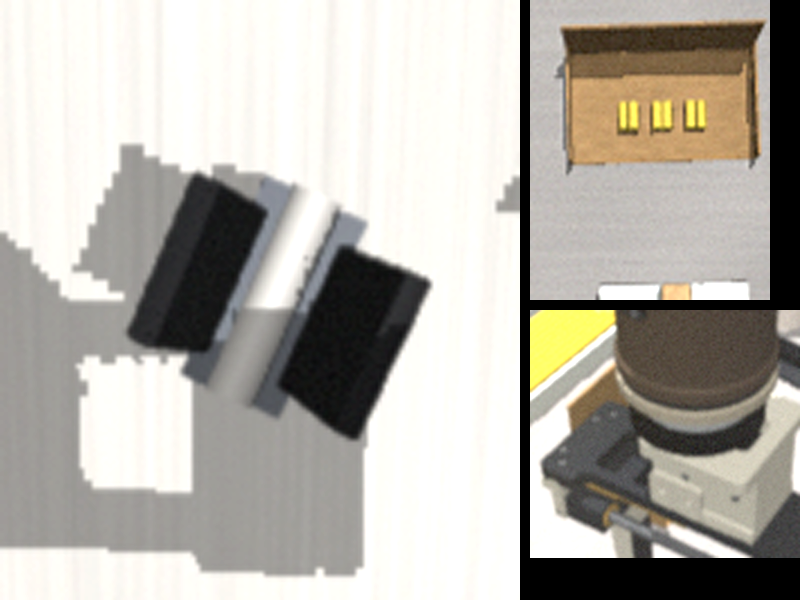

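The offcuts all lie deep inside the carton, and the pusher stands upright outside it. The clip's outer handle top edges run (196,175)-(130,335) and (430,283)-(357,438) in the crop.

```bash
python3 - <<'E'
from station import status
import pickle
from h import *
d=pickle.load(open('cap3.pkl','rb'))
w=d['wrist'];f=lambda x,y:ray(w,(x+.5)/4-.5+220,(y+.5)/4-.5+51,94)
a,b,c,e=[f(*p) for p in[(196,175),(130,335),(430,283),(357,438)]]
print(a,b,c,e); m=(a+b+c+e)/4
y1=a-b;y2=c-e;ang=[np.degrees(np.arctan2(v[1],v[0])) for v in(y1,y2,(a+b)-(c+e))]
print(m,ang,np.linalg.norm(y1),np.linalg.norm(y2),np.linalg.norm((a+b-c-e)/2))
# top-camera check of centre
q=lambda x,y:ray(d['top'],x,y,94)
s=status.sense()
for n,X in(('0',[668,-14,260]),):pass
th=np.mean(ang[:2])+90
print(th,goto(s,[m[0],m[1],130],th),goto(s,[m[0],m[1],59],th))
E
```

```text
[411.65176514 340.16107422  94.        ] [399.81951606 312.52704288  94.        ] [453.72202996 322.29381169  94.        ] [441.66444381 294.37551788  94.        ]
[426.71443874 317.33936167  94.        ] [np.float64(66.82051779084226), np.float64(66.64104620158332), np.float64(156.7696141849984)] 30.060635491395143 30.41079599048587 45.6593708823495
156.73078199621278 ('xyz', array([0.2113, 0.0284, 0.227 ]), 'spin', np.float64(0.2635), 'jaw now', np.float64(0.45)) ('xyz', array([0.2113, 0.0284, 0.4637]), 'spin', np.float64(0.2635), 'jaw now', np.float64(0.45))
```

Call:
jog_arm(targets=[{"x":0.1,"y":0.014,"z":0.05,"spin":0.07},{"x":0.2,"y":0.028,"z":0.1,"spin":0.14},{"x":0.211,"y":0.028,"z":0.15,"spin":0.21},{"x":0.211,"y":0.028,"z":0.2,"spin":0.2635},{"x":0.211,"y":0.028,"z":0.227,"spin":0.2635},{"x":0.211,"y":0.028,"z":0.227,"spin":0.2635},{"x":0.211,"y":0.028,"z":0.227,"spin":0.2635}], hand=74, force=30)

```text
time_s: 11.58
tool_pos: [426.4, 317.8, 130.2]
tool_rot: [0.834, 0.551, -0.0, 0.0]
ft_force: [1.1, 0.5, 0.7]
grip_width: 68.2
```

```bash
python3 - <<'E'
from station import status
from h import *
s=status.sense();print(s['time_s'],s['tool_pos'],s['grip_width'],s['joint_pos'].round(2))
print(goto(s,[426.7,317.3,59],156.7))
E
```

```text
11.5833 [426.37820284 317.81407624 130.19519722] 68.19658463877202 [-1.28  0.46  0.75  1.96 -0.41  0.87 -0.72]
('xyz', array([-0.0011,  0.0017,  0.2373]), 'spin', np.float64(0.0026), 'jaw now', np.float64(-23.07))
```

Call:
jog_arm(targets=[{"x":-0.001,"y":0.002,"z":0.05,"spin":0.002},{"x":-0.001,"y":0.002,"z":0.1,"spin":0.002},{"x":-0.001,"y":0.002,"z":0.15,"spin":0.002},{"x":-0.001,"y":0.002,"z":0.2,"spin":0.002},{"x":-0.001,"y":0.002,"z":0.23,"spin":0.002},{"x":-0.001,"y":0.002,"z":0.237,"spin":0.002},{"x":-0.001,"y":0.002,"z":0.237,"spin":0.002}])

```text
time_s: 12.17
tool_pos: [426.8, 318.2, 59.1]
tool_rot: [0.835, 0.55, 0.0, -0.0]
ft_force: [-0.2, 0.1, 0.6]
grip_width: 67.7
```

Call:
jog_arm(targets=[{"x":0,"y":0,"z":0,"spin":0},{"x":0,"y":0,"z":0,"spin":0},{"x":0,"y":0,"z":0,"spin":0},{"x":0,"y":0,"z":0,"spin":0},{"x":0,"y":0,"z":0,"spin":0},{"x":0,"y":0,"z":0,"spin":0},{"x":0,"y":0,"z":0,"spin":0},{"x":0,"y":0,"z":0,"spin":0},{"x":0,"y":0,"z":0,"spin":0},{"x":0,"y":0,"z":0,"spin":0}], hand=0, force=30)

```text
time_s: 13.0
tool_pos: [424.8, 320.6, 60.4]
tool_rot: [0.835, 0.55, -0.0, -0.002]
ft_force: [-11.4, 1.8, 27.1]
grip_width: 26.3
```

Call:
jog_arm(targets=[{"x":0,"y":0,"z":0,"spin":0},{"x":0,"y":0,"z":0,"spin":0},{"x":0,"y":0,"z":0,"spin":0},{"x":0,"y":0,"z":0,"spin":0},{"x":0,"y":0,"z":0,"spin":0}])

```text
time_s: 13.42
tool_pos: [424.8, 320.6, 60.4]
tool_rot: [0.835, 0.55, -0.0, -0.002]
ft_force: [-12.2, 1.7, 26.7]
grip_width: 26.1
```

Call:
jog_arm(targets=[{"x":0,"y":0,"z":-0.01,"spin":0},{"x":0,"y":0,"z":-0.03,"spin":0},{"x":0,"y":0,"z":-0.06,"spin":0},{"x":0,"y":0,"z":-0.1,"spin":0},{"x":0,"y":0,"z":-0.1,"spin":0},{"x":0,"y":0,"z":-0.1,"spin":0},{"x":0,"y":0,"z":-0.1,"spin":0}])

```text
time_s: 14.0
tool_pos: [426.4, 318.6, 88.8]
tool_rot: [0.835, 0.55, 0.0, -0.0]
ft_force: [0.1, -1.1, -0.4]
grip_width: 23.1
```

```bash
python3 - <<'E'
from station import status,optics
import pickle
from h import *
d={n:optics.capture(n) for n in('wrist','side')}
pickle.dump(d,open('cap4.pkl','wb'))
s=status.sense();print(s['time_s'],s['tool_pos'],s['grip_width'],s['ft_force'],s['ft_torque'])
p=proj(d['side'],[425,320,70]).astype(int);print(p)
a=crop(d['side'],p[0]-40,p[1]-50,80,100,5)
q=proj(d['wrist'],[425,320,90]).astype(int);print(q)
b=crop(d['wrist'],q[0]-95,max(0,q[1]-130),190,250,2)
out=np.zeros((500,800,3),np.uint8);out[:500,:400]=a;out[:b.shape[0],400:400+b.shape[1]]=b[:500]
cv2.imwrite('pics/c4.png',out)
E
```

```text
14.1 [426.22718716 318.3359792   88.40912332] 23.489043265468208 [ 0.05443126  0.64734729 -0.64967296] [-0.11214614  0.09337962 -0.01858049]
[242 349]
[271 269]
```

View pics/c4.png

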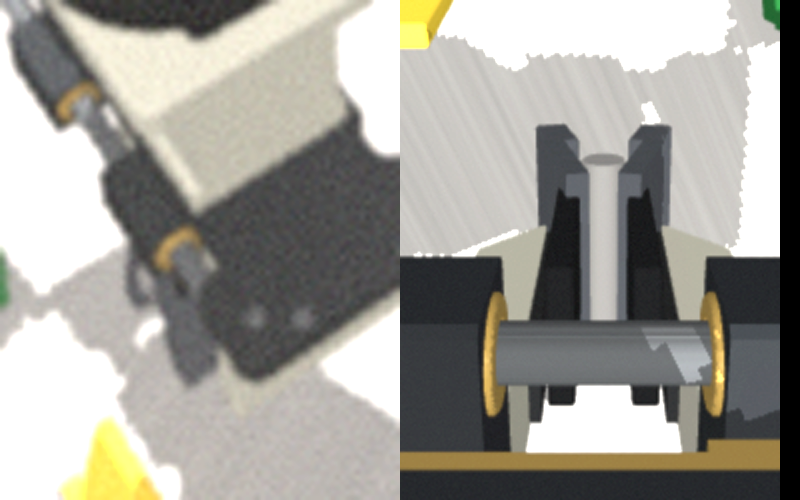

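Grip width is 23.5 mm, the hard stop, so the jaws are gaping; the wrist view shows them symmetric about the tool. Next: lift, then carry it to a hover in front of the carton.

Call:
jog_arm(targets=[{"x":0,"y":0,"z":-0.1,"spin":0},{"x":0,"y":0,"z":-0.2,"spin":-0.04},{"x":0,"y":0,"z":-0.3,"spin":-0.08},{"x":0,"y":0,"z":-0.4,"spin":-0.12},{"x":0,"y":0,"z":-0.47,"spin":-0.18},{"x":0,"y":0,"z":-0.47,"spin":-0.24},{"x":0,"y":0,"z":-0.47,"spin":-0.267},{"x":0,"y":0,"z":-0.47,"spin":-0.267}])

```text
time_s: 14.77
tool_pos: [426.4, 318.4, 229.8]
tool_rot: [0.702, 0.712, 0.0, -0.0]
ft_force: [0.2, -0.3, -2.2]
grip_width: 23.1
```

```bash
python3 - <<'E'
from station import status
from h import *
s=status.sense();print(s['time_s'],s['tool_pos'],s['grip_width'],s['joint_pos'].round(2),s['ft_force'])
print(goto(s,[560,0,230],1),goto(s,[690,-14,230],1))
E
```

```text
14.7667 [426.40409681 318.42228699 229.7872507 ] 23.1415203632218 [-1.29  0.32  0.72  1.84 -0.24  1.07 -0.46] [ 0.21515181 -0.3263895  -2.24996262]
('xyz', array([-1.0678,  0.4297, -0.0012]), 'spin', np.float64(-0.0018), 'jaw now', np.float64(0.84)) ('xyz', array([-1.1209,  0.8623, -0.0013]), 'spin', np.float64(-0.0018), 'jaw now', np.float64(0.84))
```

Call:
jog_arm(targets=[{"x":-0.08,"y":0.02,"z":0,"spin":0},{"x":-0.19,"y":0.05,"z":0,"spin":0},{"x":-0.3,"y":0.09,"z":0,"spin":0},{"x":-0.42,"y":0.13,"z":0,"spin":0},{"x":-0.54,"y":0.17,"z":0,"spin":0},{"x":-0.66,"y":0.21,"z":0,"spin":0},{"x":-0.78,"y":0.25,"z":0,"spin":0},{"x":-0.88,"y":0.28,"z":0,"spin":0},{"x":-0.95,"y":0.3,"z":0,"spin":0},{"x":-1,"y":0.32,"z":0,"spin":0}])

```text
time_s: 15.6
tool_pos: [526.1, 16.4, 229.3]
tool_rot: [0.705, 0.71, -0.001, 0.0]
ft_force: [0.4, -0.1, -0.8]
grip_width: 23.0
```

Call:
jog_arm(targets=[{"x":-0.03,"y":0.05,"z":0,"spin":0},{"x":-0.06,"y":0.12,"z":0,"spin":0},{"x":-0.09,"y":0.2,"z":0,"spin":0},{"x":-0.12,"y":0.28,"z":0,"spin":0},{"x":-0.12,"y":0.36,"z":0,"spin":0},{"x":-0.12,"y":0.43,"z":0,"spin":0},{"x":-0.12,"y":0.49,"z":0,"spin":0},{"x":-0.12,"y":0.53,"z":0,"spin":0},{"x":-0.12,"y":0.54,"z":0,"spin":0},{"x":-0.12,"y":0.54,"z":0,"spin":0}])

```text
time_s: 16.43
tool_pos: [688.7, -14.4, 228.4]
tool_rot: [0.703, 0.711, -0.001, -0.0]
ft_force: [-1.3, -0.7, -0.6]
grip_width: 23.1
```

```bash
python3 - <<'E'
from station import status,optics
import pickle
from h import *
d={n:optics.capture(n) for n in('wrist','side','top')}
pickle.dump(d,open('cap5.pkl','wb'))
s=status.sense();print(s['time_s'],s['tool_pos'],s['grip_width'],s['ft_force'],s['joint_pos'].round(2))
print(goto(s,[690,-14,200],1))
b=crop(d['wrist'],150,20,250,230,2)
a=crop(d['side'],170,120,100,153,3)
out=np.zeros((460,800,3),np.uint8);out[:459,:300]=a;out[:460,300:800]=b
cv2.imwrite('pics/c5.png',out)
E
```

```text
16.5833 [687.85038761 -14.41345034 229.49712705] 23.133901883694797 [ 0.82400782 -1.33923902 -1.05214616] [-0.49  0.62  0.74  1.44 -0.42  1.25  0.31]
('xyz', array([0.0013, 0.0073, 0.0983]), 'spin', np.float64(-0.0037), 'jaw now', np.float64(0.67))
```

View pics/c5.png

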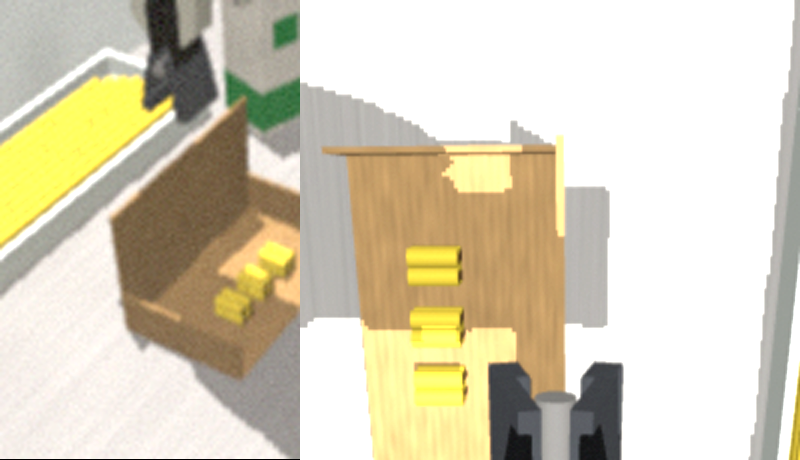

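The wrist view shows the lit card top edge at crop x 556–564 with its +y end at (560,133), and the jaw tips at outer 489/622 and inner 525/582, so nearly centred. Computing the offset in the same camera.

```bash
python3 - <<'E'
import pickle
from h import *
d=pickle.load(open('cap5.pkl','rb'));w=d['wrist'];F=lambda x,y,z:ray(w,150+(x+.5)/2-.5,20+(y+.5)/2-.5,z).round(1)
print('card',F(560,134,120),F(560,230,120),F(556,180,120),F(564.5,180,120))
for z in(172,178):print('jaw',F(489,366,z),F(622,366,z),F(525,366,z),F(582,366,z))
# card edge profile rows at several v
g=w['image'].astype(int)
for v in (95,115,130,150,175,190): print(v,[tuple(g[v,u]) for u in range(424,438)])
t=d['top']
E
```

```text
card [796.4  77.2 120. ] [801.   43.8 120. ] [797.1  61.5 120. ] [800.2  61.5 120. ]
jaw [762.4   5.3 172. ] [804.2   5.8 172. ] [773.7   5.4 172. ] [791.6   5.6 172. ]
jaw [760.3   6.9 178. ] [800.9   7.3 178. ] [771.3   7.  178. ] [788.7   7.2 178. ]
95 [(np.int64(82), np.int64(239), np.int64(249)), (np.int64(77), np.int64(234), np.int64(247)), (np.int64(69), np.int64(220), np.int64(235)), (np.int64(38), np.int64(125), np.int64(141)), (np.int64(44), np.int64(141), np.int64(159)), (np.int64(55), np.int64(175), np.int64(198)), (np.int64(63), np.int64(200), np.int64(224)), (np.int64(70), np.int64(219), np.int64(237)), (np.int64(78), np.int64(231), np.int64(246)), (np.int64(86), np.int64(241), np.int64(248)), (np.int64(85), np.int64(242), np.int64(249)), (np.int64(80), np.int64(239), np.int64(248)), (np.int64(78), np.int64(235), np.int64(248)), (np.int64(71), np.int64(222), np.int64(236))]
115 [(np.int64(46), np.int64(150), np.int64(172)), (np.int64(39), np.int64(127), np.int64(144)), (np.int64(50), np.int64(159), np.int64(181)), (np.int64(59), np.int64(188), np.int64(215)), (np.int64(
[... 2345 characters left out ...]
46)), (np.int64(56), np.int64(180), np.int64(205))]
190 [(np.int64(72), np.int64(224), np.int64(241)), (np.int64(41), np.int64(134), np.int64(153)), (np.int64(42), np.int64(134), np.int64(153)), (np.int64(53), np.int64(170), np.int64(193)), (np.int64(62), np.int64(197), np.int64(223)), (np.int64(71), np.int64(220), np.int64(238)), (np.int64(78), np.int64(231), np.int64(246)), (np.int64(84), np.int64(240), np.int64(248)), (np.int64(85), np.int64(242), np.int64(249)), (np.int64(81), np.int64(239), np.int64(249)), (np.int64(74), np.int64(229), np.int64(244)), (np.int64(49), np.int64(157), np.int64(179)), (np.int64(40), np.int64(130), np.int64(148)), (np.int64(50), np.int64(161), np.int64(184))]
```

```bash
python3 - <<'E'
import pickle
from h import *
d=pickle.load(open('cap5.pkl','rb'));w=d['wrist'];F=lambda x,y,z:ray(w,150+(x-300+.5)/2-.5,20+(y+.5)/2-.5,z).round(1)
print('card',F(560,134,120),F(560,230,120),F(556,180,120),F(564.5,180,120))
for z in(172,178):print('jaw',F(489,366,z),F(622,366,z),F(525,366,z),F(582,366,z))
g=w['image'].mean(2).astype(int)
for v in (95,115,130,150,175,190): print(v,g[v,272:290])
E
```

```text
card [689.7  75.9 120. ] [690.2  42.5 120. ] [688.5  60.2 120. ] [691.6  60.2 120. ]
jaw [668.1   4.1 172. ] [709.9   4.6 172. ] [679.4   4.3 172. ] [697.3   4.5 172. ]
jaw [668.7   5.7 178. ] [709.3   6.2 178. ] [679.7   5.9 178. ] [697.1   6.1 178. ]
95 [ 91  91  89  90  90 102 161 167 168 172 192 201 198 202 202 204 203 201]
115 [101 101 102  99  98 112 165 172 172 168 138 126 123 122 123 125 123 123]
130 [ 98 101 105 103 102 108 148 164 165 164 137 124 121 121 123 123 122 123]
150 [ 99 103 106 107 104 104 104 104 104 105 114 121 120 121 122 122 123 121]
175 [106 102 103 106 103  98 100 103 102 104 114 121 121 122 122 123 123 121]
190 [102 100 101 103  99  98 102 105 107 113 154 190 194 196 199 197 197 198]
```

The card's centre line at the clip is at x≈691.0 and the jaw centre at ≈688.8, so shift by +2 mm. Lower to just above the edge, then check.

Call:
jog_arm(targets=[{"x":0.001,"y":0.007,"z":0.02,"spin":-0.001},{"x":0.001,"y":0.007,"z":0.05,"spin":-0.001},{"x":0.001,"y":0.007,"z":0.08,"spin":-0.001},{"x":0.001,"y":0.007,"z":0.11,"spin":-0.001},{"x":0.001,"y":0.007,"z":0.13,"spin":-0.001},{"x":0.001,"y":0.007,"z":0.14,"spin":-0.001},{"x":0.001,"y":0.007,"z":0.14,"spin":-0.001},{"x":0.001,"y":0.007,"z":0.14,"spin":-0.001}])

```text
time_s: 17.25
tool_pos: [690.8, -14.0, 187.7]
tool_rot: [0.702, 0.712, -0.0, -0.0]
ft_force: [1.0, -0.6, -0.5]
grip_width: 23.3
```

```bash
python3 - <<'E'
from station import status,optics
import pickle
from h import *
d={n:optics.capture(n) for n in('wrist','side')}
pickle.dump(d,open('cap6.pkl','wb'))
s=status.sense();print(s['time_s'],s['tool_pos'],s['grip_width'],s['ft_force'],goto(s,[690,-14,160],1))
b=crop(d['wrist'],200,60,150,180,3)
a=crop(d['side'],190,110,85,130,4)
out=np.zeros((540,800,3),np.uint8);out[:520,:340]=a;out[:540,350:800]=b
cv2.imwrite('pics/c6.png',out)
E
```

```text
17.35 [691.11730814 -14.02845079 188.20998366] 23.315493436660795 [ 0.49665     0.37906977 -1.50743062] ('xyz', array([ 0.0002, -0.0038,  0.094 ]), 'spin', np.float64(-0.0021), 'jaw now', np.float64(0.81))
```

View pics/c6.png

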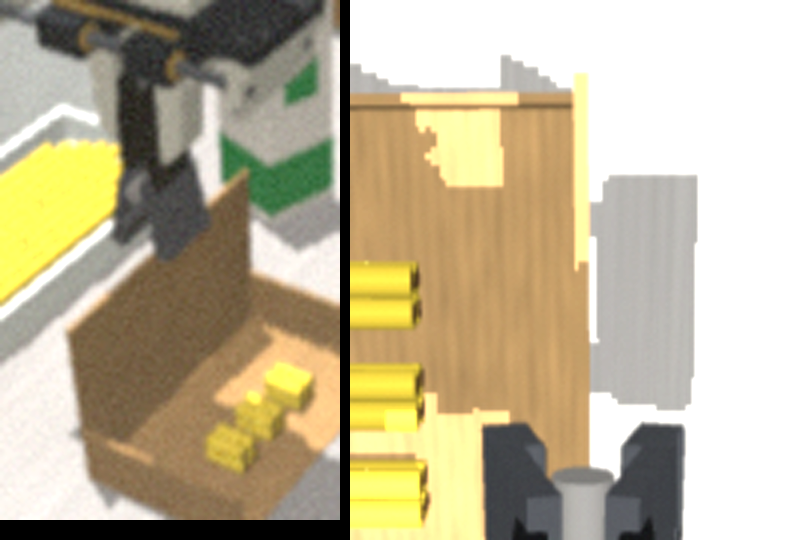

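The jaws (outer 483/684, centre 583.5) are centred on the card strip (574–589, centre 581.5) to within 0.5 mm, and parallel to it. Lowering straight.

Call:
jog_arm(targets=[{"x":0,"y":0,"z":0.015,"spin":0},{"x":0,"y":0,"z":0.03,"spin":0},{"x":0,"y":0,"z":0.045,"spin":0},{"x":0,"y":0,"z":0.06,"spin":0},{"x":0,"y":0,"z":0.075,"spin":0},{"x":0,"y":0,"z":0.085,"spin":0},{"x":0,"y":0,"z":0.092,"spin":0},{"x":0,"y":0,"z":0.092,"spin":0},{"x":0,"y":0,"z":0.092,"spin":0}])

```text
time_s: 18.1
tool_pos: [690.8, -14.0, 160.1]
tool_rot: [0.702, 0.712, -0.0, -0.0]
ft_force: [-0.1, 0.4, -0.4]
grip_width: 22.9
```

```bash
python3 - <<'E'
from station import status,optics
import pickle
from h import *
old=pickle.load(open('cap6.pkl','rb'))['side']
for y in(8,-36):
  for z in(120,125,130,135): print(y,z,((proj(old,[670,y,z])-[190,110])*4).round())
d={n:optics.capture(n) for n in('wrist','side','top')}
pickle.dump(d,open('cap7.pkl','wb'))
s=status.sense();print(s['time_s'],s['tool_pos'],s['grip_width'],s['ft_force'],s['ft_torque'],goto(s,[690,-14,160],1))
b=crop(d['wrist'],200,60,150,180,3)
a=crop(d['side'],190,110,85,130,4)
out=np.zeros((540,800,3),np.uint8);out[:520,:340]=a;out[:540,350:800]=b
for y in(8,-36):
  for z in(95,100,105): print('new',y,z,((proj(d['side'],[670,y,z])-[190,110])*4).round())
cv2.imwrite('pics/c7.png',out)
E
```

```text
8 120 [167. 274.]
8 125 [167. 267.]
8 130 [166. 261.]
8 135 [165. 254.]
-36 120 [211. 236.]
-36 125 [210. 229.]
-36 130 [210. 222.]
-36 135 [209. 215.]
18.25 [690.98995933 -13.99506756 160.45473856] 23.195433860789706 [ 0.15580574 -0.38141176 -0.56483285] [-0.09377312  0.04541886 -0.0067238 ] ('xyz', array([ 0.    , -0.0033,  0.0015]), 'spin', np.float64(-0.0021), 'jaw now', np.float64(0.81))
new 8 95 [170. 307.]
new 8 100 [170. 301.]
new 8 105 [169. 294.]
new -36 95 [213. 268.]
new -36 100 [212. 262.]
new -36 105 [212. 255.]
```

View pics/c7.png

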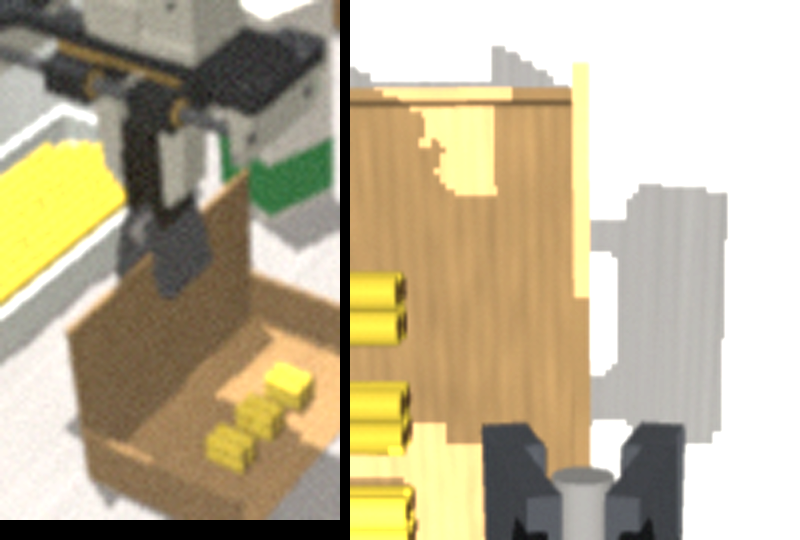

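```bash
python3 - <<'E'
from station import status,order
print(order.hand_in()); s=status.sense();print(s['time_s'],s['tool_pos'],s['grip_width'],s['ft_force'])
E
```

```text
the job is handed in; nothing more can be done
None
the job is handed in; nothing more can be done
```

The job is handed in, at about 18 s on the robot clock, with the arm still holding the clip squeezed open over the middle of the back card's top edge.

- **Offcuts:** I swept all three in with the pusher in one stroke. Later top, side and wrist pictures show them well inside the carton.
- **Pusher:** I set it down at about (445, -20), outside the carton, and let go. The top picture shows it standing upright.
- **Clip grip:** I took the black clip and left the green and yellow look-alikes alone. The grip reads about 23 mm at 30 N. The handles' hard stop is 24 mm, so I take it as fully open.
- **Clip on the card:** In the last wrist picture the jaws look centred on the card to about 0.5 mm and parallel to it. By my estimate the edge stands about 13 mm above the mouth point and 18 mm above the jaws' foot. The wrist force is about 0.6 N, so nothing suggests the jaws touch the card.

Some checks agreed less well:
- Squeezing the clip on the table briefly pushed back on the tool with about 27 N, which vanished on lifting.
- My measurement of the clip's handles came out about 5% under their listed size.
- The inner jaw gap measured 18 mm against the listed 22 mm, probably a bevelled edge, which I did not check.

I could not read the force again after handing in, because the station was closed.

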